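# Gauge the gap under the cutter's brass punch

### The job

Two gaps run under the top plate of the jeweller's disc cutter, and a brass punch stands over one of them. Lay the blue-handled gauge blade flat on the cutter's feed table and slide it, tip first, into the gap below the brass punch until the plate's front edge lies over the blade's red band; then let go and leave it there. Leave everything else on the bench where it is.

Things in the scene. Friction and masses are not known exactly. Their poses are not given: they have to be found in the camera images.
- gauge: loose feeler gauge, 0.12 kg: steel blade 110 mm long (own x), 24 wide (own y), 5 thick; on its rear a blue grip block 36 mm long, 16 wide, centred at own x = -35 mm, its top 37 mm above the blade's underside. Origin: centre of the underside; x points to the tip, z up. It starts on a dark steel sheet 3 mm thick.
- gauge_band (a point): point on the gauge's underside below the middle of the red band painted across the blade's top; the band is 12 mm wide along the blade and its middle is 40 mm behind the tip (own x = +15 mm)
- gauge_tip (a point): middle of the blade's tip edge, at the underside (own x = +55 mm)
- cutter: fixed disc cutter, 190 (own x) x 132 (own y) x 35 mm high; origin under its centre, x points away from its feed side, z up. Aluminium base 12 mm thick over the full size; own x -95 to +25 mm is the open feed table. Own x +25 to +95 mm carries a dark steel top plate, 21 to 35 mm high. Below it two straight gaps run through along x, 34 mm wide, 9 mm high, centred at y = +34 and -34 mm.
- mouth_left (a point): middle of the left gap's mouth at the level of the feed table, below the top plate's front edge (own x = +25, y = +34, z = 12 mm of the cutter)
- mouth_right (a point): middle of the right gap's mouth, likewise (own x = +25, y = -34, z = 12 mm of the cutter)
- punch: brass punch, 30 mm in diameter, 40 mm high, fixed upright on the cutter's top plate over the middle of either the left or the right gap, 35 mm behind the plate's front edge; origin under its centre, axes parallel to the cutter's
- plug: flat white plug, 30 mm in diameter, 10 mm high, fixed on the top plate over the other gap; origin under its centre
- flower: small silver five-petal flower, 35 mm across, 11 mm high, loose, lying on the far part of the steel sheet; origin under its centre
- leaf: small brass leaf, 30 x 23 mm, 4 mm high, loose, on the far part of the steel sheet; origin under its centre
- padlock: brass padlock lying flat, body 40 x 30 x 18 mm, loose, on the right of the bench; origin under the body's centre
- scriber: yellow square-bodied scriber, 145 mm long, 10 mm thick, loose, lying at the far side of the bench; origin under the middle of the yellow body
- block: steel bench block, 50 x 50 x 45 mm, loose, left on the bench; origin under its centre
- dish: white ceramic bowl, 70 mm across, 30 mm high, loose, left on the bench; origin under its centre
- hammer: hammer lying on the right of the bench, loose; origin under the tool's middle
Things that resemble listed ones, but are neither listed nor needed, are in the scene too. What is shaped like the gauge but orange or pink is not meant. What is shaped like the cutter but purple is not meant.

How it is judged:
At the end, for the whole second after the job is handed in: The gauge lies flat and still on the feed table, its tip in the gap below the brass punch (within 8 mm sideways of the punch's centre line at the tip, 10 mm at the band), with the top plate's front edge over the red band (within 6.5 mm of the band's middle) (x of gauge_band in the frame of cutter between 0.0185 and 0.0315 m and y of gauge_tip in the frame of punch between -0.008 and 0.008 m and y of gauge_band in the frame of punch between -0.01 and 0.01 m and z of gauge_tip in the frame of cutter between 0.0095 and 0.0155 m and x of gauge_tip in the frame of cutter above 0.05 m and angle between gauge's own z axis and vertical below 0.06 rad and linear speed of gauge below 0.01 m/s); the robot touches nothing.
It fails at once if another thing on the bench was shifted by more than 15 mm (distance of any of flower, leaf, padlock, scriber, block, dish, hammer from where it was at the start of the episode above 0.015 m).
It also fails if it takes over 42 s, if anything falls off the work surface, if the arm or the gripper's body presses on something with over 40 N, if the wrist force passes 120 N, or if a joint passes its speed limit or range.

### The arm

A 7-joint arm with a two-finger parallel gripper is mounted at the origin on the work surface. World frame = base frame: x ahead of the robot, y to its left, z up, the work surface at z = 0. Lengths are in m, angles in rad, forces in N, time in s.
With the tool pointing down it reaches from about 0.35 to 0.9 m from the base axis. Payload 8.1 kg.
Tool frame: the origin (TCP) lies at the centre of the arm's flange, where the gripper is bolted on; the fingertips stand 178 mm ahead of it and the grasp point (between the pads) lies 159 mm ahead of it; z points along the fingers, y is the line along which they close (so a half turn about z gives the same grasp; the last joint's range is limited). The gripper opens to 92 mm and grips with 3 to 60 N. Pads are 19 mm wide; open, the fingers measure 130 mm over their backs; the gripper's body (75 mm by 190 mm) begins 47 mm behind the grasp point.
Start: joints at [-1.211, 0.434, 0.025, 1.573, -0.012, 1.134, -0.075], TCP at [0.279, 0.559, 0.405] pointing down, gripper open.
Joint ranges: [-2.62, 2.62], [-0.44, 2.09], [-1.27, 1.32], [0.08, 2.57], [-1.32, 4.46], [0.12, 2], [-2.74, 2.74]. Speed limits (rad/s): [2.22, 2.22, 3.01, 3.01, 3.14, 3.14, 3.14].

### API

Orientations are given as a rotation vector (axis times angle).
In Python, from cell import arm gives the robot as it stands. The module is installed in compiled form; this text tells all that it offers.
- The arm moves only by the shell command python3 -m inch 'ROWS' [FORCE]. ROWS is text: rows parted by semicolons, each of 5 numbers parted by spaces: the shift along the tool's x, y, z in m, then the turn about the tool's z in rad, then the finger opening in m, from 0 to 0.0918. In form: x y z roll fingers; .... A call has 1 to 5 rows; each row is the pose to reach, as a shift and turn from the pose commanded when the call began, along the tool's axes at that moment; what a row does not reach only later rows make up. A row lasts 1/10 s, in which the tool goes at most 50 mm and 8.59 degrees, less where a joint would pass 70% of its speed; a pose out of reach is approached as far as the arm can. A call with a gripper value outside its range is refused whole. The fingers move at their own pace and stop on an object; FORCE is the grip in N (left out, the last holds). Time passes only in rows, so rows that repeat a pose let the fingers close. It gives the time, the measured TCP pose, the force, the opening and the grip force at its end, in the units of the state.
- arm.observe(): the state, without advancing time (a new reading comes with each control period).
- arm.get_image(name): name is "scene" or "top"; returns the picture (400x640x3 uint8, red, green, blue); there is no depth.
- arm.get_calibration(name): a dict with "intrinsics" (3x3 intrinsics, pixels), "distortion" ([k1, k2, p1, p2, k3] as OpenCV has them; the pictures are not rectified), "pose" (4x4, takes a point from camera to world coordinates). Camera axes: x right, y up, looking along -z (the intrinsics and any distortion apply to the point x, -y, -z); pixel columns grow to the right and rows downward; lengths in m; the calibration is good to about 2 mm. A picture is of the moment at which its call begins. get_calibration takes no time and is no camera call.
- arm.sign_off(): hands the job in; it is judged then, once.
Trained networks look in the newest picture that a camera, given by its name, has taken for a name from the list of things; names that differ only in an ending like _2 or _b are one class to them, and where a whole thing is asked for, a point or a joint stands for the part that bears it (a point fixed in the world has none). Each returns a list of dicts, best first, with "conf" (0 to 1); they miss things now and then, are a little off and sometimes report something else, mostly with a low value. They report only what shows in the picture. A call takes as long as a camera call. They do not tell look-alikes from the thing itself.
- arm.look_for(camera, query): "point" ([row, column] in pixels, amid what is visible of it).
- arm.silhouettes(camera, query): "region" (400x640 bool, what is visible of it) and "point" ([row, column] in pixels, amid what is visible of it).
- arm.place_of(camera, query): "point" ([row, column] in pixels: a listed point, or the origin of a listed thing).
The state is a dict: "clock": time; "joints": joint angles; "dq": joint speeds; "joint_efforts": joint torques, N m; "position": TCP position; "ee_rot": TCP orientation; "force": force on the tool from outside, world axes, zero at the start; "ft_torque": the same for the moment, N m; "width": opening from 0.0 (shut) to 1.0 (fully open); "gripper_force": force on a finger pad.
Only numpy, scipy, OpenCV 4.12 (cv2) and the standard library are available. Lean on these libraries where they do the work, as an engineer would, in place of code of your own. Each camera call takes 0.05 s, during which the arm holds its last target. There are 200 camera calls.

## Working session

There is one attempt and no reset: what is moved stays moved. The work goes in short steps, Python scripts to look and compute and a shell command to move; the robot and the scene stay as the last step left them, time stands still between calls to the robot, and variables do not carry over. Pictures are saved under pics/ and viewed, at most 10 in all, crops included, and the job is handed in when it is done.

```bash
mkdir -p pics; cat > h.py <<'E'
import numpy as np, cv2
from cell import arm
from scipy.spatial.transform import Rotation as R
def ray(cam,rc):
    c=arm.get_calibration(cam);K=np.array(c["intrinsics"],float);D=np.array(c["distortion"],float);P=np.array(c["pose"])
    u=cv2.undistortPoints(np.array([[[rc[1],rc[0]]]],float),K,D)[0,0]
    return P[:3,3],P[:3,:3]@np.array([u[0],-u[1],-1.])
def at(cam,rc,z):
    o,d=ray(cam,rc);return o+d*(z-o[2])/d[2]
def proj(cam,p):
    c=arm.get_calibration(cam);K=np.array(c["intrinsics"],float);D=np.array(c["distortion"],float);P=np.array(c["pose"])
    q=P[:3,:3].T@(np.array(p,float)-P[:3,3]);q=q*[1,-1,-1]
    x=cv2.projectPoints(q.reshape(1,1,3),np.zeros(3),np.zeros(3),K,D)[0][0,0];return x[::-1]
def save(cam,name):
    im=arm.get_image(cam);cv2.imwrite(f"pics/{name}.png",im[:,:,::-1]);return im
E
python3 - <<'E'
from h import *
np.set_printoptions(precision=4,suppress=True)
a=save("top","top0");b=save("scene","scene0")
for cam in("top","scene"):
    print(cam,np.array(arm.get_calibration(cam)["pose"])[:3,3])
    for q,z in(("gauge",.003),("gauge_band",.003),("gauge_tip",.003),("cutter",0),("mouth_left",.012),("mouth_right",.012),("punch",.035),("plug",.035)):
        for d in arm.place_of(cam,q)[:3]: print(q,round(d["conf"],2),np.round(d["point"]),at(cam,d["point"],z)[:2])
s=arm.observe();print(s["clock"],s["position"],s["ee_rot"],R.from_rotvec(s["ee_rot"]).as_matrix())
E
```

```text
top [0.4442 0.0071 1.4191]
gauge 0.74 [277. 233.] [0.2447 0.2407]
gauge 0.71 [246. 338.] [ 0.3498 -0.1004]
gauge 0.68 [180. 236.] [0.5609 0.2368]
gauge_band 0.7 [175. 241.] [0.5782 0.2207]
gauge_band 0.67 [280. 237.] [0.2342 0.2281]
gauge_band 0.52 [240. 342.] [ 0.3707 -0.111 ]
gauge_tip 0.79 [227. 350.] [ 0.4133 -0.1397]
gauge_tip 0.66 [166. 235.] [0.6067 0.2421]
gauge_tip 0.57 [292. 240.] [0.196  0.2172]
cutter 0.93 [183. 337.] [ 0.5563 -0.0961]
cutter 0.29 [117. 263.] [0.7714 0.1536]
mouth_left 0.85 [263. 390.] [ 0.2979 -0.2676]
mouth_left 0.84 [178. 322.] [ 0.5724 -0.0445]
mouth_right 0.67 [172. 344.] [ 0.5926 -0.1168]
mouth_right 0.62 [260. 408.] [ 0.3064 -0.3291]
punch 0.64 [162. 342.] [ 0.6211 -0.109 ]
punch 0.55 [177. 239.] [0.568  0.2222]
punch 0.38 [168. 237.] [0.5983 0.2286]
plug 0.68 [165. 235.] [0.6063 0.2359]
plug 0.42 [162. 321.] [ 0.6211 -0.0403]
plug 0.25 [180. 240.] [0.5603 0.2194]
scene [ 1.175  -0.6188  1.1564]
gauge 0.84 [185. 378.] [0.5599 0.2383]
gauge 0.83 [132. 304.] [0.2369 0.232 ]
gauge 0.54 [208. 248.] [ 0.3654 -0.1083]
gauge_band 0.83 [191. 376.] [0.573  0.2129]
gauge_band 0.62 [209. 246.] [ 0.3647 -0.1151]
gauge_band 0.55 [132. 306.] [0.2422 0.2357]
gauge_tip 0.81 [126. 293.] [0.188  0.2235]
gauge_tip 0.74 [187. 374.] [0.5572 0.2217]
gauge_tip 0.62 [196. 392.] [0.6173 0.236 ]
cutter 0.88 [224. 172.] [ 0.2643 -0.297 ]
cutter 0.72 [245. 296.] [ 0.5564 -0.0902]
mouth_left 0.97 [226. 189.] [ 0.3116 -0.2713]
mouth_left 0.79 [242. 310.] [ 0.5784 -0.0614]
mouth_right 0.66 [256. 297.] [ 0.5899 -0.1182]
mouth_right 0.59 [236. 167.] [ 0.3005 -0.3356]
punch 0.45 [258. 310.] [ 0.6287 -0.1074]
plug 0.66 [242. 323.] [ 0.6149 -0.0476]
plug 0.36 [244. 310.] [ 0.5967 -0.0759]
0.9 [0.2791 0.5592 0.4048] [0.7206 3.0578 0.0001] [[-0.8948  0.4465  0.0001]
 [ 0.4465  0.8948  0.0001]
 [-0.      0.0001 -1.    ]]
```

View pics/top0.png

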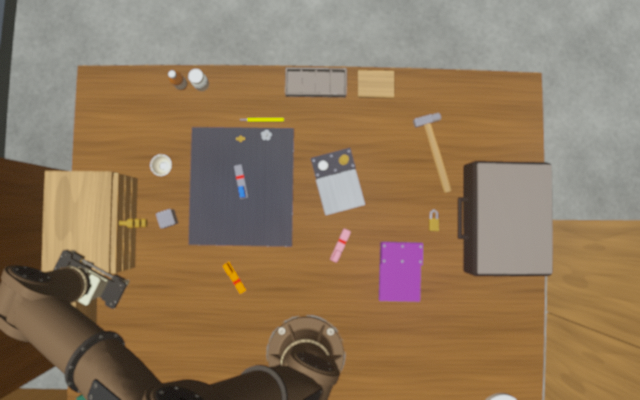

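View pics/scene0.png

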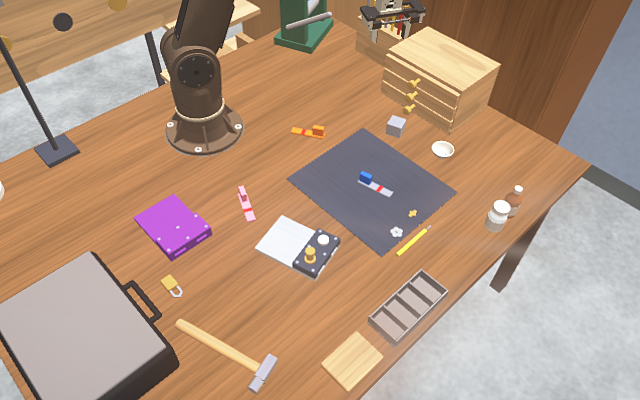

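The candidates in top0, as (column, row):
- **Gauges:** blue (240,182), orange (234,277) and pink (340,245). The blue one, on the dark sheet, is meant.
- **Cutters:** silver with a dark plate (337,183) and purple (401,271). The silver one is meant.
- **Punch:** brass punch at (344,159), over the right gap (−y). The white plug at (323,165) is over the left.

Next I fit both poses to the silhouettes and view one enlarged crop.

```bash
cat >> h.py <<'E'
from scipy.optimize import minimize
S=8
def box(x0,x1,y0,y1,z0,z1): return np.array([[x,y,z] for x in(x0,x1) for y in(y0,y1) for z in(z0,z1)])
GA=[box(-.055,.055,-.012,.012,0,.005),box(-.053,-.017,-.008,.008,.005,.037)]
CU=[box(-.095,.095,-.066,.066,0,.012),box(.025,.095,-.066,.066,.012,.035)]
def mask(cam,boxes,pose,z,cal):
    K,D,P=cal; m=np.zeros((400,640),np.uint8); c,s=np.cos(pose[2]),np.sin(pose[2])
    for b in boxes:
        w=b@np.array([[c,s,0],[-s,c,0],[0,0,1]])+[pose[0],pose[1],z]
        q=((w-P[:3,3])@P[:3,:3])*[1,-1,-1]
        u=cv2.projectPoints(q,np.zeros(3),np.zeros(3),K,D)[0]
        h=cv2.convexHull(u.astype(np.float32))
        cv2.fillConvexPoly(m,np.round(h*16).astype(np.int32),255,cv2.LINE_AA,4)
    return m/255.
def fit(boxes,z,regs,p0,fixyaw=False):
    cals={c:tuple(np.array(arm.get_calibration(c)[k],float) for k in("intrinsics","distortion","pose")) for c in regs}
    def f(p):
        e=0
        for c,r in regs.items():
            m=mask(c,boxes,p,z,cals[c]); e+=np.abs(m-r).sum()/r.sum()
        return e
    best=None
    for dy in(-.1,0,.1):
        p=np.array(p0)+[0,0,dy]
        s=np.vstack([p,p+[.01,0,0],p+[0,.01,0],p+[0,0,.15]])
        r=minimize(f,p,method="Nelder-Mead",options=dict(initial_simplex=s,xatol=1e-5,fatol=1e-5))
        if best is None or r.fun<best.fun: best=r
    return best.x,best.fun
def region(cam,q,near):
    L=[d for d in arm.silhouettes(cam,q) if np.hypot(*(np.array(d["point"])-near))<25]
    return L[0]["region"].astype(float) if L else None
E
python3 - <<'E'
from h import *
np.set_printoptions(precision=4,suppress=True)
a=arm.get_image("top");b=arm.get_image("scene")
for q,bx,z,nt,ns,p0 in(("gauge",GA,.003,(182,240),(186,377),(.56,.235,-.2+0)),("cutter",CU,0,(183,337),(245,296),(.556,-.095,.25))):
    r={"top":region("top",q,nt),"scene":region("scene",q,ns)}
    print(q,[None if v is None else v.sum() for v in r.values()])
    r={k:v for k,v in r.items() if v is not None}
    print("both",fit(bx,z,r,p0))
    for k in r: print(k,fit(bx,z,{k:r[k]},p0))
c=np.hstack([cv2.resize(a[140:220,220:370],None,fx=4,fy=4,interpolation=cv2.INTER_CUBIC)])
d=cv2.resize(b[160:290,250:400],(600,520)[:2],interpolation=cv2.INTER_CUBIC)
cv2.imwrite("pics/crop1.png",np.vstack([c[:, :600],d])[:,:,::-1][:840:1]); 
cv2.imwrite("pics/crop1.png",c[:,:,::-1])
E
```

```text
gauge [np.float64(262.0), np.float64(340.0)]
both (array([0.5587, 0.222 , 0.2403]), np.float64(0.4988679926393548))
top (array([0.5569, 0.2206, 0.2312]), np.float64(0.2054632540038916))
scene (array([0.5586, 0.225 , 0.1874]), np.float64(0.22158016147635526))
cutter [np.float64(2358.0), np.float64(2918.0)]
both (array([ 0.5626, -0.0946,  0.2722]), np.float64(0.25255495293298524))
top (array([ 0.5602, -0.0961,  0.2597]), np.float64(0.09542982587437011))
scene (array([ 0.5639, -0.0934,  0.2746]), np.float64(0.13153650768052252))
```

View pics/crop1.png

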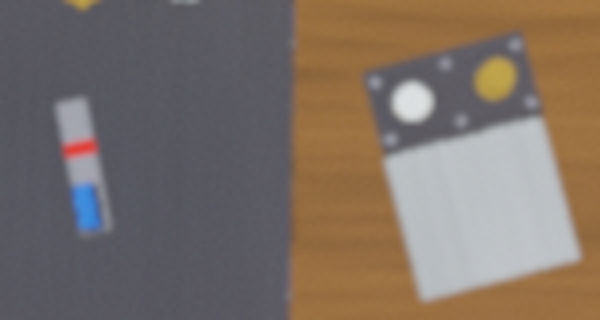

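Crop1 confirms the blue-gripped gauge with its tip up, tip at about (71,98) and red band at (80,149). It also shows the silver cutter with the brass punch on the right (495,78), the plate's front edge from (385,155) to (545,117), and the feed edge from (420,300) to (580,260). I'll refine these with colour and corner measurements.

```bash
cat >> h.py <<'E'
def red_blue(cam,near,rad=45):
    im=arm.get_image(cam).astype(float); r,g,b=im[...,0],im[...,1],im[...,2]
    yy,xx=np.mgrid[:400,:640]; n=np.hypot(yy-near[0],xx-near[1])<rad
    out=[]
    for w in(np.clip(r-np.maximum(g,b)-70,0,80)*n, np.clip(b-r-60,0,80)*n):
        out.append(np.array([(w*yy).sum(),(w*xx).sum()])/max(w.sum(),1e-9))
    return out
E
python3 - <<'E'
from h import *
np.set_printoptions(precision=4,suppress=True)
for c,n in(("top",(182,240)),("scene",(186,377))):
    r,b=red_blue(c,n,22); R0=at(c,r,.008); B=at(c,b,.038 if c=="top" else .03); print(c,r,b,R0[:2],B[:2],"yaw",np.arctan2(*(R0-B)[1::-1]))
f=lambda x,y:((y+.5)/4-.5+140,(x+.5)/4-.5+220)
g=lambda x,y,z:at("top",f(x,y),z)[:2]
print("tip",g(71.5,100,.008),"rearR",g(110,232,.008))
F=[g(420,301,.012),g(581,260,.012)];E=[g(384,157,.035),g(546,118,.035)];B=[g(364,72,.035),g(521,32,.035)]
for n,(p,q) in zip("FEB",(F,E,B)): d=p-q;print(n,p,q,(p+q)/2,np.linalg.norm(d),"yaw",np.arctan2(-d[0],d[1]))
print("punch top",g(495,78,.075),"plug",g(412,101,.045))
s=arm.observe();print(s["clock"])
E
```

```text
top [176.6332 239.5876] [191.2742 241.0801] [0.5723 0.2245] [0.5227 0.2141] yaw 0.20559995447388016
scene [188.2874 379.1602] [175.7593 365.7469] [0.5745 0.2257] [0.525  0.2172] yaw 0.17176443929360477
tip [0.6117 0.2321] rearR [0.5039 0.1984]
F [ 0.4509 -0.0547] [ 0.4857 -0.1853] [ 0.4683 -0.12  ] 0.1351704002787531 yaw 0.2606974973020388
E [ 0.5656 -0.0237] [ 0.5987 -0.1533] [ 0.5821 -0.0885] 0.13382372923542385 yaw 0.24974499983534598
B [ 0.6338 -0.0068] [ 0.6679 -0.1328] [ 0.6509 -0.0698] 0.13047779868614476 yaw 0.26428601529513185
punch top [ 0.625  -0.1087] plug [ 0.6097 -0.0452]
1.3
```

```bash
python3 -m inch '-0.041 -0.022 0 -0.14 0.05; -0.082 -0.044 0 -0.28 0.05; -0.123 -0.066 0 -0.42 0.05; -0.164 -0.088 0 -0.56 0.05; -0.205 -0.110 0 -0.663 0.05' 30
python3 - <<'E'
from h import *
s=arm.observe();M=R.from_rotvec(s["ee_rot"]).as_matrix();print(s["clock"],s["position"],"yaw x",np.degrees(np.arctan2(M[1,0],M[0,0])), M.T@(np.array([.5235,.2155,.30])-s["position"]))
E
```

```text
clock: 1.8
position: [0.4142, 0.3676, 0.4049]
ee_rot: [-0.323, 3.125, 0.0]
force: [0.8, 0.4, -0.1]
width: 0.614
gripper_force: 0.0
1.8 [0.41420276 0.36762398 0.40492826] yaw x -168.2076206724239 [-0.07585546 -0.17127402  0.10492232]
```

```bash
python3 -m inch '-0.015 -0.034 0.021 0 0.05; -0.030 -0.068 0.042 0 0.05; -0.046 -0.103 0.063 0 0.05; -0.061 -0.137 0.084 0 0.05; -0.076 -0.172 0.105 0 0.05'
python3 -m inch '0 0 0 0 0.05; 0 0 0 0 0.05'
python3 - <<'E'
from h import *
a=save("top","t2");b=save("scene","s2")
s=arm.observe();M=R.from_rotvec(s["ee_rot"]).as_matrix();print(s["clock"],s["position"],"yaw x",np.degrees(np.arctan2(M[1,0],M[0,0])), M.T@(np.array([.5235,.2155,.189])-s["position"]))
cv2.imwrite("pics/s2c.png",cv2.resize(b[60:260,260:500],None,fx=3,fy=3,interpolation=cv2.INTER_CUBIC)[:,:,::-1])
E
```

```text
clock: 2.3
position: [0.5228, 0.2147, 0.2992]
ee_rot: [-0.314, 3.125, 0.001]
force: [1.1, -0.4, 0.8]
width: 0.546
gripper_force: 0.0
clock: 2.5
position: [0.5224, 0.2148, 0.2992]
ee_rot: [0.31, -3.125, 0.001]
force: [-0.4, 0.4, 0.7]
width: 0.544
gripper_force: 0.0
2.6 [0.52174193 0.21691441 0.30016944] yaw x -168.4672541752511 [-0.00138639 -0.00184232  0.11116843]
```

View pics/s2c.png

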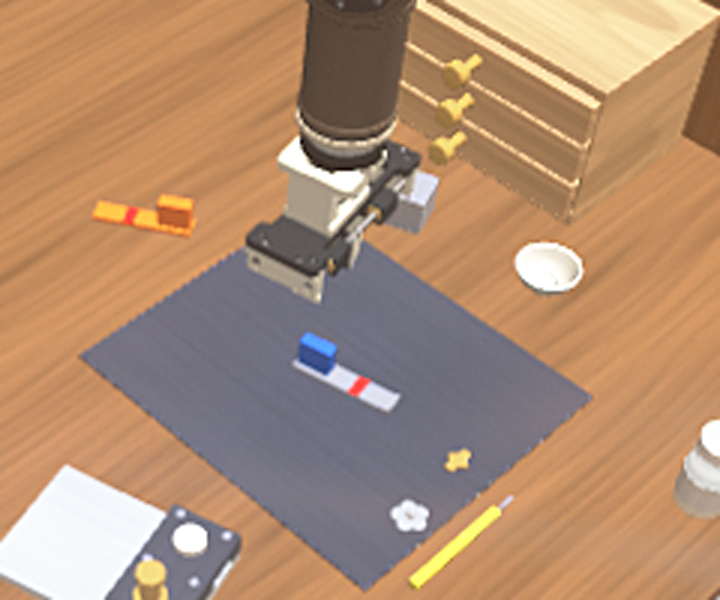

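The gripper is above the blue grip, shown at (318,352) in the crop, with nothing in the way. Now I descend and grasp.

```bash
python3 -m inch '0 0 0.03 0 0.05; 0 0 0.06 0 0.05; 0 0 0.085 0 0.05; 0 0 0.1 0 0.05; 0 0 0.108 0 0.05'
python3 -m inch '0 0 0 0 0.05; 0 0 0 0 0; 0 0 0 0 0; 0 0 0 0 0; 0 0 0 0 0' 30
python3 -m inch '0 0 0 0 0; 0 0 0 0 0;0 0 0 0 0' 30
```

```text
clock: 3.1
position: [0.5212, 0.2173, 0.191]
ee_rot: [0.318, -3.125, -0.001]
force: [0.0, -0.1, 0.4]
width: 0.546
gripper_force: 0.0
clock: 3.6
position: [0.5222, 0.2159, 0.1923]
ee_rot: [-0.314, 3.125, 0.001]
force: [0.7, -0.6, 1.2]
width: 0.245
gripper_force: 0.6
clock: 3.9
position: [0.5222, 0.2156, 0.1921]
ee_rot: [-0.313, 3.125, -0.0]
force: [-0.6, -2.0, 5.9]
width: 0.172
gripper_force: 29.9
```

```bash
python3 -m inch '0 0 -0.02 0 0; 0 0 -0.04 0 0; 0 0 -0.06 0 0; 0 0 -0.08 0 0; 0 0 -0.08 0 0'
python3 - <<'E'
from h import *
np.set_printoptions(precision=4,suppress=True)
P=[arm.observe()["position"]]
for c,n in(("top",(170,239)),("scene",(160,379))):
    r,b=red_blue(c,n,45);P.append(arm.observe()["position"]);s=arm.observe();M=R.from_rotvec(s["ee_rot"]).as_matrix()
    p=np.mean(P,0);zz=p[2]-.192+.008; w=at(c,r,zz);print(c,r,w,"in tool",M.T@(w-p))
s=arm.observe();M=R.from_rotvec(s["ee_rot"]).as_matrix();p=np.mean(P,0)
print(s["clock"],p,np.arctan2(-M[1,0],-M[0,0]),"to go",M.T@(np.array([.4868,-.1509,.30])-p),s["force"],s["width"])
E
```

```text
clock: 4.4
position: [0.5228, 0.2163, 0.274]
ee_rot: [-0.313, 3.122, 0.003]
force: [-0.8, 0.5, -1.1]
width: 0.172
gripper_force: 29.9
top [0. 0.] [1.1539 1.0418 0.0892] in tool [-0.7825  0.6835  0.1862]
scene [169.2715 382.7255] [0.5746 0.2281 0.0887] in tool [-0.0535  0.0013  0.184 ]
4.5 [0.5223 0.2161 0.2727] 0.20014873405063083 to go [ 0.1078 -0.3526 -0.0274] [-0.2111 -0.4578 -1.4768] 0.16991047400913512
```

```bash
python3 -m inch '0.012 -0.039 -0.01 -0.02 0; 0.024 -0.078 -0.02 -0.04 0; 0.036 -0.118 -0.027 -0.06 0; 0.048 -0.157 -0.027 -0.06 0; 0.060 -0.196 -0.027 -0.06 0'
python3 -m inch '0.010 -0.039 0 0 0; 0.020 -0.078 0 0 0; 0.030 -0.117 0 0 0; 0.039 -0.157 0 0 0; 0.039 -0.157 0 0 0'
cat > st.py <<'E'
from h import *
import sys
np.set_printoptions(precision=4,suppress=True)
def st(gx,z):  # target grip x in cutter, TCP z
    P=[];Y=[]
    for c in("scene","top","scene","top"):
        arm.get_image(c);s=arm.observe();P.append(s["position"]);M=R.from_rotvec(s["ee_rot"]).as_matrix();Y.append(np.arctan2(-M[1,0],-M[0,0]))
    p=np.mean(P,0);y=np.mean(Y);c,sn=np.cos(y),np.sin(y);M=np.array([[-c,sn,0],[-sn,-c,0],[0,0,-1.]]).T
    M=np.array([[-c,-sn,0],[-sn,c,0],[0,0,-1.]])  # columns tool x,y,z
    u=np.array([.9664,.2571]);t=np.array([.5689,-.1290])+gx*u
    print(s["clock"],p,"yaw",y,"go",M.T@(np.array([*t,z])-p),"F",s["force"],s["gripper_force"])
if __name__=="__main__": st(float(sys.argv[1]),float(sys.argv[2]))
E
python3 st.py -.085 .216
```

```text
clock: 5.0
position: [0.5015, 0.0102, 0.2977]
ee_rot: [0.408, -3.114, -0.0]
force: [0.7, -0.1, -0.5]
width: 0.172
gripper_force: 29.9
clock: 5.5
position: [0.5038, -0.1562, 0.2975]
ee_rot: [0.394, -3.115, 0.004]
force: [-0.8, 1.2, -1.1]
width: 0.172
gripper_force: 29.9
5.7 [ 0.5044 -0.1505  0.2975] yaw 0.2582733227392263 go [0.0172 0.0042 0.0815] F [-0.2365  0.4151 -1.2346] 29.86100524663925
```

```bash
python3 -m inch '0.017 0.004 0 0 0; 0.017 0.004 0.03 0 0; 0.017 0.004 0.06 0 0; 0.017 0.004 0.08 0 0; 0.017 0.004 0.08 0 0'
python3 st.py -.085 .203
python3 - <<'E'
from h import *
np.set_printoptions(precision=4,suppress=True)
a=arm.get_image("top");b=arm.get_image("scene")
for q,z in(("gauge_tip",.02),("gauge_band",.02),("mouth_right",.012),("mouth_left",.012),("punch",.035)):
  for d in arm.place_of("scene",q)[:3]: print(q,round(d["conf"],2),np.round(d["point"]),at("scene",d["point"],z)[:2])
A=cv2.resize(a[140:220,300:380],(400,400),interpolation=cv2.INTER_CUBIC);B=cv2.resize(b[190:290,230:330],(400,400),interpolation=cv2.INTER_CUBIC)
cv2.imwrite("pics/near.png",np.hstack([A,B])[:,:,::-1])
E
```

```text
clock: 6.2
position: [0.4864, -0.1485, 0.2163]
ee_rot: [0.411, -3.11, -0.004]
force: [0.4, 0.0, -1.0]
width: 0.172
gripper_force: 29.9
6.4 [ 0.4877 -0.1495  0.2189] yaw 0.2617628109682082 go [ 0.0013 -0.0011  0.0159] F [-0.0331 -0.1524 -0.1552] 29.8606538772583
gauge_tip 0.77 [252. 293.] [ 0.5771 -0.1201]
gauge_tip 0.68 [130. 291.] [0.2168 0.1923]
gauge_tip 0.35 [214. 412.] [0.7104 0.2128]
gauge_band 0.65 [244. 280.] [ 0.5349 -0.1302]
gauge_band 0.57 [241. 274.] [ 0.5175 -0.1344]
gauge_band 0.53 [134. 302.] [0.2535 0.2077]
mouth_right 0.63 [237. 164.] [ 0.296 -0.341]
mouth_right 0.59 [258. 297.] [ 0.5949 -0.1217]
mouth_right 0.42 [239. 320.] [ 0.5906 -0.0353]
mouth_left 0.71 [261. 310.] [ 0.625  -0.1032]
mouth_left 0.67 [242. 310.] [ 0.5796 -0.0621]
mouth_left 0.62 [224. 189.] [ 0.3042 -0.2669]
punch 0.67 [260. 309.] [ 0.6335 -0.1136]
punch 0.32 [242. 309.] [ 0.592  -0.0752]
```

View pics/near.png

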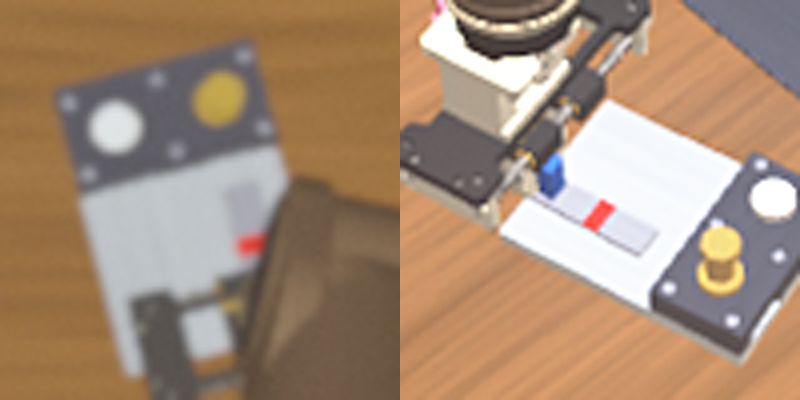

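Near shows the blade over the table, tip mid at about (242,184) in the left crop and (645,243) in the right. It lies ahead of the right gap, under the brass punch. I'll check the lateral offset in each camera's own cutter frame.

```bash
python3 - <<'E'
from h import *
np.set_printoptions(precision=4,suppress=True)
z=.0189+.011
cu={"top":(.5602,-.0961,.26),"scene":(.5639,-.0934,.2700)}
def loc(c,p):
    x,y,a=cu[c];d=p[:2]-[x,y];return np.array([d@[np.cos(a),np.sin(a)],d@[-np.sin(a),np.cos(a)]])
for c,(ox,oy,s,hx),pts in(("top",(300,140,5,0),dict(tip=(242,184,z+.005-.003),band=(251,246,z+.002))),("scene",(230,190,4,400),dict(tip=(648,243,z+.002),band=(599,215,z+.002),edgeL=(750,152,.035),edgeR=(654,291,.035)))):
    for k,(x,y,h) in pts.items():
        rc=((y+.5)/s-.5+oy,(x-hx+.5)/s-.5+ox); print(c,k,loc(c,at(c,rc,h)))
E
```

```text
top tip [ 0.0064 -0.0344]
top band [-0.0337 -0.03  ]
scene tip [ 0.0044 -0.0342]
scene band [-0.0357 -0.0324]
scene edgeL [0.024  0.0636]
scene edgeR [ 0.0294 -0.0655]
```

```bash
python3 -m inch '0.001 -0.001 0.006 0 0; 0.001 -0.001 0.012 0 0; 0.001 -0.001 0.015 0 0; 0.001 -0.001 0.016 0 0; 0.001 -0.001 0.016 0 0'
python3 st.py -.025 .202
```

```text
clock: 7.25
position: [0.4866, -0.1516, 0.2024]
ee_rot: [0.407, -3.114, -0.0]
force: [0.6, 0.1, -1.1]
width: 0.174
gripper_force: 29.9
7.45 [ 0.4868 -0.1517  0.2028] yaw 0.26013923403213746 go [-0.0602  0.0008  0.0008] F [-0.3511 -0.3246 -0.7816] 29.860787987709045
```

```bash
python3 -m inch '-0.006 0 0 0 0; -0.012 0 0 0 0; -0.018 0 0 0 0; -0.024 0 0 0 0; -0.03 0 0 0 0'
python3 -m inch '-0.006 0 0 0 0; -0.012 0 0 0 0; -0.018 0 0 0 0; -0.022 0 0 0 0; -0.022 0 0 0 0'
python3 st.py -.025 .202
python3 - <<'E'
from h import *
a=arm.get_image("top");b=arm.get_image("scene")
A=cv2.resize(a[140:220,300:380],(400,400),interpolation=cv2.INTER_CUBIC);B=cv2.resize(b[200:280,240:320],(400,400),interpolation=cv2.INTER_CUBIC)
cv2.imwrite("pics/in.png",np.hstack([A,B])[:,:,::-1])
E
```

```text
clock: 7.95
position: [0.5164, -0.1437, 0.2027]
ee_rot: [-0.408, 3.115, 0.0]
force: [0.7, -0.9, -0.9]
width: 0.171
gripper_force: 29.9
clock: 8.45
position: [0.5376, -0.138, 0.2027]
ee_rot: [-0.408, 3.114, -0.0]
force: [-0.4, 0.2, -0.1]
width: 0.172
gripper_force: 29.9
8.65 [ 0.5369 -0.1383  0.2027] yaw 0.26006297084992475 go [-0.0084  0.0008  0.0007] F [ 0.4758 -0.2738 -1.7443] 29.860772788524628
```

View pics/in.png

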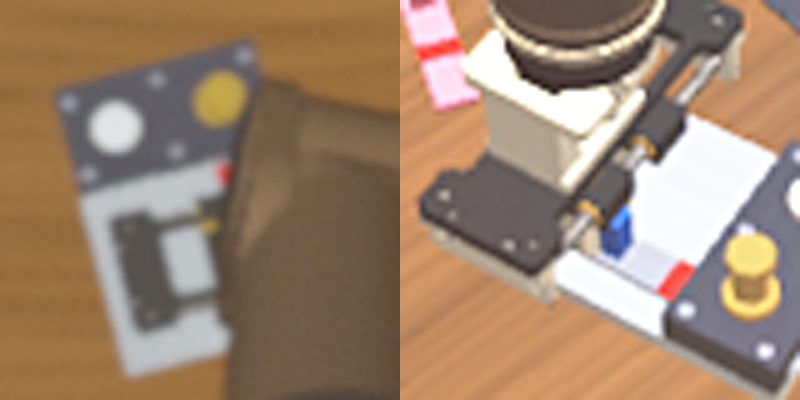

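The blade is inside the right gap with no contact force. The red band at (675,277) in the right crop is still just in front of the plate edge. I'll measure its rear edge against the plate edge.

```bash
python3 - <<'E'
from h import *
np.set_printoptions(precision=4,suppress=True)
cu={"top":(.5602,-.0961,.26),"scene":(.5625,-.0945,.2650)}
def loc(c,p):
    x,y,a=cu[c];d=p[:2]-[x,y];return np.array([d@[np.cos(a),np.sin(a)],d@[-np.sin(a),np.cos(a)]])
for c,(ox,oy,s,hx),pts in(("top",(300,140,5,0),dict(bandrear=(222,186,.019),bandfrontL=(218,167,.019),edgeL=(80,193,.035),edgeM=(212,160,.035))),("scene",(240,200,5,400),dict(rearL=(682,262,.019),rearR=(659,292,.019),edgeL=(795,142,.035),edgeR=(668,304,.035)))):
    for k,(x,y,h) in pts.items():
        rc=((y+.5)/s-.5+oy,(x-hx+.5)/s-.5+ox); print(c,k,loc(c,at(c,rc,h)))
E
```

```text
top bandrear [ 0.0091 -0.023 ]
top bandfrontL [ 0.0217 -0.0235]
top edgeL [0.026  0.0682]
top edgeM [ 0.0258 -0.0192]
scene rearL [ 0.0139 -0.0245]
scene rearR [ 0.014  -0.0469]
scene edgeL [0.0294 0.0655]
scene edgeR [ 0.0282 -0.0594]
```

```bash
python3 -m inch '-0.005 0 0 0 0; -0.009 0 0 0 0; -0.0093 0 0 0 0; -0.0093 0 0.0005 0 0; -0.0093 0 0.001 0 0'
python3 -m inch '0 0 0 0 0; 0 0 0 0 0.03; 0 0 0 0 0.03; 0 0 0 0 0.03; 0 0 0 0 0.03'
python3 -m inch '0 0 -0.005 0 0.03; 0 0 -0.015 0 0.03; 0 0 -0.035 0 0.03; 0 0 -0.075 0 0.03; 0 0 -0.115 0 0.03'
python3 -m inch '0.04 0.02 0 0 0.03; 0.08 0.04 0 0 0.03; 0.10 0.08 0 0 0.03; 0.10 0.12 0 0 0.03; 0.10 0.16 0 0 0.03'
python3 -m inch '0 0.04 0 0 0.03; 0 0.08 0 0 0.03; 0 0.12 0 0 0.03; 0 0.15 0 0 0.03; 0 0.15 0 0 0.03'
python3 - <<'E'
from h import *
a=arm.get_image("top");b=arm.get_image("scene")
A=cv2.resize(a[140:220,300:380],(400,400),interpolation=cv2.INTER_CUBIC);B=cv2.resize(b[200:280,240:320],(400,400),interpolation=cv2.INTER_CUBIC)
cv2.imwrite("pics/end.png",np.hstack([A,B])[:,:,::-1])
E
```

```text
clock: 9.25
position: [0.5459, -0.1359, 0.2016]
ee_rot: [0.407, -3.115, -0.0]
force: [-0.2, -0.5, -0.6]
width: 0.175
gripper_force: 29.9
clock: 9.75
position: [0.546, -0.1359, 0.2018]
ee_rot: [-0.407, 3.115, 0.0]
force: [-1.4, -0.6, -0.3]
width: 0.324
gripper_force: 0.0
clock: 10.25
position: [0.5456, -0.1359, 0.3184]
ee_rot: [0.407, -3.114, -0.0]
force: [1.3, 0.2, -0.9]
width: 0.323
gripper_force: 0.0
clock: 10.75
position: [0.407, -0.0063, 0.3178]
ee_rot: [-0.405, 3.114, -0.0]
force: [1.0, 0.8, 0.5]
width: 0.325
gripper_force: 0.0
clock: 11.25
position: [0.3687, 0.1415, 0.3178]
ee_rot: [-0.416, 3.112, 0.003]
force: [-0.3, -1.0, -0.3]
width: 0.329
gripper_force: 0.0
```

View pics/end.png

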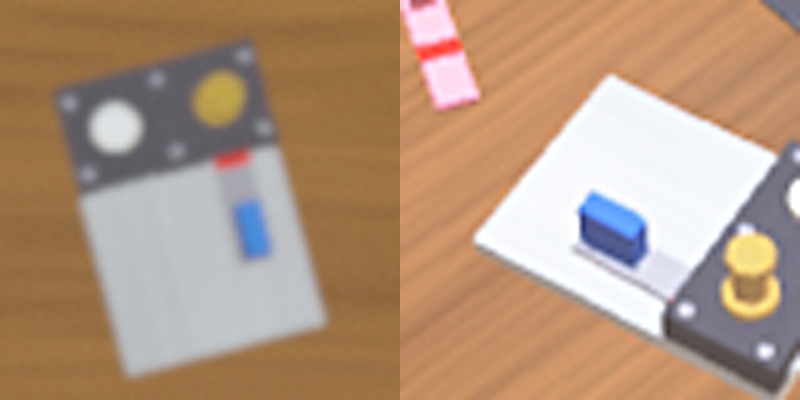

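```bash
python3 - <<'E'
from h import *
np.set_printoptions(precision=4,suppress=True)
im=arm.get_image("top").astype(float)
x,y,a=.5602,-.0961,.26;u=np.array([np.cos(a),np.sin(a)]);v=np.array([-u[1],u[0]])
# sampled profiles along cutter x at z=.017
for off in(-.038,-.034,-.030,0.0):
    print(off)
    for xx in np.arange(-.06,.036,.004) if off==-.034 else np.arange(.004,.036,.004):
        w=np.array([x,y])+xx*u+off*v; r,c=proj("top",[*w,.017])
        px=cv2.getRectSubPix(im.astype(np.float32),(1,1),(float(c),float(r)))[0,0]
        print(round(xx,3),px.astype(int),end="; ")
    print()
print("blade rear",[ (at("top",((yy+.5)/5-.5+140,(xx_+.5)/5-.5+300),.017)[:2]-[x,y])@u for xx_,yy in((255,262),)])
print(arm.observe()["clock"])
E
```

```text
-0.038
0.004 [166 167 177]; 0.008 [167 168 177]; 0.012 [167 168 177]; 0.016 [176 160 169]; 0.02 [200 132 136]; 0.024 [205  89  86]; 0.028 [167  79  79]; 0.032 [109  87  94]; 
-0.034
-0.06 [191 196 199]; -0.056 [191 196 199]; -0.052 [191 196 199]; -0.048 [189 193 196]; -0.044 [166 172 184]; -0.04 [118 142 189]; -0.036 [ 80 134 208]; -0.032 [ 73 137 214]; -0.028 [ 72 139 217]; -0.024 [ 72 139 217]; -0.02 [ 73 138 216]; -0.016 [ 72 139 217]; -0.012 [ 74 139 218]; -0.008 [ 91 141 211]; -0.004 [133 149 191]; 0.0 [160 162 177]; 0.004 [166 167 176]; 0.008 [167 168 177]; 0.012 [167 168 177]; 0.016 [175 161 170]; 0.02 [199 131 135]; 0.024 [203  89  86]; 0.028 [163  79  78]; 0.032 [111  88  93]; 
-0.03
0.004 [166 167 175]; 0.008 [167 167 176]; 0.012 [167 167 176]; 0.016 [175 161 169]; 0.02 [200 132 136]; 0.024 [206  87  83]; 0.028 [167  80  79]; 0.032 [116  89  94]; 
0.0
0.004 [189 193 197]; 0.008 [189 193 196]; 0.012 [189 193 196]; 0.016 [189 193 196]; 0.02 [186 191 194]; 0.024 [166 170 173]; 0.028 [124 125 128]; 0.032 [110 109 116]; 
blade rear [np.float64(-0.04385450287777754)]
11.4
```

```bash
python3 -c "
from cell import arm
print(arm.sign_off())"
```

```text
the job is handed in; nothing more can be done
None
```

I slid the blue-handled gauge into the right-hand gap below the brass punch, with the plate's front edge about 1 mm from the red band's middle by my measurement, then let go and handed the job in at about 11.4 s; no verdict came back.

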